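# Start and run in the stopper of an insulated food jar

## Robot

A 6-joint arm with a two-finger parallel gripper is mounted at the origin on the work surface. World frame = base frame: x ahead of the robot, y to its left, z up, the work surface at z = 0. Lengths are in m, angles in rad, forces in N, time in s.
With the tool pointing down it reaches from about 0.3 to 0.875 m from the base axis. Payload 6.4 kg.
Tool frame: the origin (TCP) lies on the centre line of the jaws, within the pads' length; the fingertips stand 25 mm ahead of it and the grasp point (between the pads) lies 6 mm ahead of it; z points along the fingers, y is the line along which they close (so a half turn about z gives the same grasp; the last joint's range is limited). The gripper opens to 85 mm and grips with 20 to 120 N. Pads are 22 mm wide; open, the fingers measure 114 mm over their backs; the gripper's body (76 mm by 85 mm) begins 54 mm behind the grasp point. The pads swing forward as they close: fully open they stand 13 mm farther back than shut.
Start: joints at [0.953, 0.181, 1.607, -0, 1.354, -0.206], TCP at [0.23, 0.527, 0.256] pointing down, gripper open.
Joint ranges: [-2.99, 2.99], [-0.89, 2.07], [0.3, 2.58], [-1.14, 4.28], [0, 2.63], [-3.12, 3.12]. Speed limits (rad/s): [2.57, 2.57, 3.01, 3.14, 3.14, 3.14].

## Interface

Orientations are given as a unit quaternion [w, x, y, z].
In Python, from bench import get_obs, camera, hand_in, spot_in gives the robot as it stands.
- The arm moves only by the shell command python3 -m jog 'ROWS'. ROWS is JSON, one flat list of numbers, 7 for each row, row after row: the shift along the tool's x, y, z in m, then the turn, a rotation vector about the tool's x, y, z in rad, then the closure, from 0 (fully open) to 1 (shut). A call has 1 to 20 rows; each row is the pose to reach, as a shift and turn from the pose commanded when the call began, along the tool's axes at that moment; what a row does not reach only later rows make up. A row lasts 1/8 s, in which the tool goes at most 62.5 mm and 10.7 degrees, less where a joint would pass 70% of its speed; a pose out of reach is approached as far as the arm can. A call with a gripper value outside its range is refused whole. The fingers move at their own pace and stop on an object; the grip force is fixed at half the most. Time passes only in rows, so rows that repeat a pose let the fingers close. It gives the time, the measured TCP pose, the force, the opening and the grip force at its end, in the units of the state.
- get_obs(): the state, without advancing time (a new reading comes with each control period).
- camera(name): name is "side" or "top"; returns a dict with "frame" (480x640x3 uint8, red, green, blue), "mtx" (3x3 intrinsics, pixels), "distortion" ([k1, k2, p1, p2, k3] as OpenCV has them; the pictures are not rectified), "extrinsics" (4x4, takes a point from camera to world coordinates). Camera axes: x right, y up, looking along -z (the intrinsics and any distortion apply to the point x, -y, -z); pixel columns grow to the right and rows downward; lengths in m; the calibration is good to about 2 mm. A picture is of the moment at which its call begins. There is no depth.
- hand_in(): hands the job in; it is judged then, once.
Trained networks look in a picture, given as the dict that the camera call returned (one of the last four; its "shot" number tells which), for a name from the list of things; names that differ only in an ending like _2 or _b are one class to them, and where a whole thing is asked for, a point or a joint stands for the part that bears it (a point fixed in the world has none). Each returns a list of dicts, best first, with "confidence" (0 to 1); they miss things now and then, are a little off and sometimes report something else, mostly with a low value. They report only what shows in the picture. A call takes as long as a camera call.
- spot_in(picture, name): "xyz" ([x, y, z] in m, in world coordinates, good to about 4 mm: the middle of the surface that is visible of it).
The state is a dict: "time_s": time; "q": joint angles; "dq": joint speeds; "joint_efforts": joint torques, N m; "eef_pos": TCP position; "eef_rot": TCP orientation; "wrist_force": force on the tool from outside, world axes, zero at the start; "torque": the same for the moment, N m; "opening": opening from 0.0 (shut) to 1.0 (fully open); "grasp_force": force on a finger pad.
Only numpy, scipy, OpenCV 4.12 (cv2) and the standard library are available. Lean on these libraries where they do the work, as an engineer would, in place of code of your own. Each camera call takes 0.05 s, during which the arm holds its last target. There are 200 camera calls.

## Task

The stopper of the insulated jar has only been set down on the mouth and is still riding on top of the thread. Do not turn it forward like that: back it off (counter-clockwise) until you feel it drop into the thread start and stop there, then run it in clockwise, level and without forcing it, until its flange is fully home on the rim; snug, not overtightened. Let go, and leave the other things on the worktop alone.

Things in the scene. Friction and masses are not known exactly. Their poses are not given: they have to be found in the camera images.
- jar: Squat round insulated jar of brushed steel, 124 mm in diameter, its foot clamped in a flat 170 mm square steel holder screwed to the worktop: it neither moves nor turns. Two small bail handles at its sides, 98 mm up, 80 mm from its axis. Origin: centre of the holder's underside; z up along the jar's axis. Its black mouth collar is 67 mm wide, the flat rim at z = 150 mm, the bore 42 mm
- mouth (a point): Centre of the rim, 150 mm above the jar's origin. The bore has a right-hand three-start thread: clockwise from above goes down 18 mm a turn; axial play in the groove 0.8 mm. Its starts are three scooped openings, 120 degrees apart, in the otherwise flat rim; their angle is hidden under the stopper, differs every time and is not tied to the jar's axes
- stopper: Grey round stopper, 0.15 to 0.26 kg, riding on the mouth. Flange 62 mm wide, 6 mm thick; under it a 40 mm plug, 26 mm long, with three short lugs, their undersides 12 mm below the flange. Origin: centre of the flange's underside; z up, x along the grip bar. At the start the lugs rest on the flat rim and the flange floats 12 mm above the rim (origin at z = 162 mm)
- bar_top (a point): Centre of the top of the stopper's upright black grip bar: on its axis, 36 mm above its origin. The bar is 48 mm long (x) and 14 mm thick (y), its foot on the flange 30 mm below this point; pinch it across the 14 mm. Fingertip work: a downward push of 3 to 5 N is enough to ride, feel the drop and run it in
- bar_end (a point): Middle of the top edge of the bar's +x end, 24 mm from the axis; starts along the jar's +x within 5 degrees. Backed off 15 to 80 degrees, the lugs meet the starts and the stopper drops 6 mm; 5 degrees farther it climbs a steep scoop. From there some 120 degrees clockwise bring the flange to the rim, up to 25 more and the lugs bite and it turns hard: 0.2 to 0.4 N m is snug, 0.6 too much
- plate: blue ceramic plate, 236 mm in diameter, with four boiled potatoes, 0.9 kg. Origin: centre of its underside. Bystander
- pan: empty stainless gastronorm pan, 162 x 265 mm, 65 mm high. Origin: centre of its underside. Bystander
- fork: three-tined serving fork, 283 mm long, lying flat, handle black. Origin: on the worktop below the middle of its length. Bystander
- ramekin: small white ceramic bowl, 84 mm in diameter, 45 mm high. Origin: centre of its underside. Bystander

How it is judged:
By the outcome, as a careful person would: the job done as asked, in the order asked, and still so for the second after the job is handed in, with the robot touching nothing.
It also fails if it takes over 64 s, if anything falls off the work surface, if the arm or the gripper's body presses on something with over 40 N, if the wrist force passes 120 N, or if a joint passes its speed limit or range.

## Working session

There is one attempt and no reset: what is moved stays moved. The work goes in short steps, Python scripts to look and compute and a shell command to move; the robot and the scene stay as the last step left them, time stands still between calls to the robot, and variables do not carry over. Pictures are saved under pics/ and viewed, at most 10 in all, crops included, and the job is handed in when it is done.

```bash
mkdir -p pics
cat > h.py <<'E'
import numpy as np,cv2
from bench import get_obs,camera,spot_in
from scipy.spatial.transform import Rotation as R
def rot(o):
    q=o["eef_rot"];return R.from_quat([q[1],q[2],q[3],q[0]])
def ray(c,uv):
    p=cv2.undistortPoints(np.array([[uv]],float),np.array(c["mtx"]),np.array(c["distortion"]))[0,0]
    T=np.array(c["extrinsics"]);d=T[:3,:3]@np.array([p[0],-p[1],-1]);return T[:3,3],d/np.linalg.norm(d)
def proj(c,P):
    T=np.array(c["extrinsics"]);q=T[:3,:3].T@(np.array(P)-T[:3,3]);q=q*[1,-1,-1]
    return cv2.projectPoints(q.reshape(1,3),np.zeros(3),np.zeros(3),np.array(c["mtx"]),np.array(c["distortion"]))[0].ravel()
def tri(rs):
    A=np.zeros((3,3));b=np.zeros(3)
    for o,d in rs:
        M=np.eye(3)-np.outer(d,d);A+=M;b+=M@o
    return np.linalg.solve(A,b)
def save(c,n,f=1,crop=None):
    im=c["frame"][:,:,::-1]
    if crop: x,y,w,h=crop;im=im[y:y+h,x:x+w]
    cv2.imwrite("pics/"+n,cv2.resize(im,None,fx=f,fy=f,interpolation=cv2.INTER_CUBIC))
E
python3 - <<'E'
from h import *
np.set_printoptions(precision=4,suppress=True)
o=get_obs();print(o["eef_pos"],rot(o).as_matrix(),o["opening"],o["wrist_force"])
for n in("side","top"):
    c=camera(n);save(c,n+"0.png");print(n,np.array(c["extrinsics"])[:3,3])
    for k in("stopper","bar_top","bar_end","mouth","jar","plate","pan","fork","ramekin"):
        try:
            for r in spot_in(c,k)[:2]:print(k,np.round(r["xyz"],4),round(r["confidence"],2),proj(c,r["xyz"]))
        except Exception as e:print(k,e)
E
```

```text
[0.2298 0.5265 0.2554] [[-0.9164  0.4003 -0.001 ]
 [ 0.4003  0.9164 -0.0014]
 [ 0.0004 -0.0017 -1.    ]] 0.9999104533130427 [ 0.1157 -0.6155 -0.4666]
side [ 0.3664 -0.6192  0.711 ]
stopper [ 0.5446 -0.0773  0.1699] 0.97 [295.4309 265.3898]
bar_top [ 0.5511 -0.0773  0.1726] 0.9 [298.8171 263.3232]
bar_end [ 0.5471 -0.0797  0.1718] 0.95 [297.1865 265.1044]
mouth [ 0.5316 -0.1201  0.057 ] 0.65 [298.9197 325.7049]
jar [ 0.5296 -0.1231  0.0515] 0.73 [298.5673 329.0736]
pan [ 0.5393 -0.3182  0.0035] 0.97 [346.5715 433.4881]
fork [0.8101 0.0171 0.0075] 0.91 [390.7797 260.1256]
ramekin [ 0.7249 -0.2708  0.0263] 0.75 [429.4469 365.4788]
top [ 0.4868 -0.0073  1.573 ]
stopper [ 0.5505 -0.0729  0.172 ] 0.62 [339.4619 268.1538]
bar_top [ 0.5452 -0.0771  0.1669] 0.96 [341.1028 270.4334]
bar_end [ 0.546  -0.0704  0.1702] 0.71 [338.4007 270.0482]
mouth [ 0.5447 -0.0638  0.0534] 0.87 [333.884  272.4292]
jar [ 0.5408 -0.0693  0.0533] 0.59 [335.9862 273.9187]
plate [0.4789 0.3627 0.0056] 0.72 [176.2903 296.781 ]
pan [ 0.5232 -0.4     0.0033] 0.6 [455.9774 280.563 ]
fork [0.8369 0.0217 0.0072] 0.62 [301.8187 166.7728]
fork [ 0.7206 -0.2848  0.0208] 0.62 [414.3279 207.9447]
ramekin [ 0.7234 -0.2862  0.0218] 0.83 [414.8783 206.8734]
ramekin [ 0.5495 -0.0715  0.1696] 0.43 [338.839  268.6123]
```

Run:
```python
import cv2,numpy as np
s=cv2.imread("pics/side0.png");t=cv2.imread("pics/top0.png")
a=cv2.resize(s[200:400,200:400],(600,600),interpolation=cv2.INTER_CUBIC)
b=cv2.resize(t[230:310,300:380],(600,600),interpolation=cv2.INTER_CUBIC)
cv2.imwrite("pics/s1.png",a);cv2.imwrite("pics/t1.png",b)
```

```text
(no output)
```

View pics/s1.png

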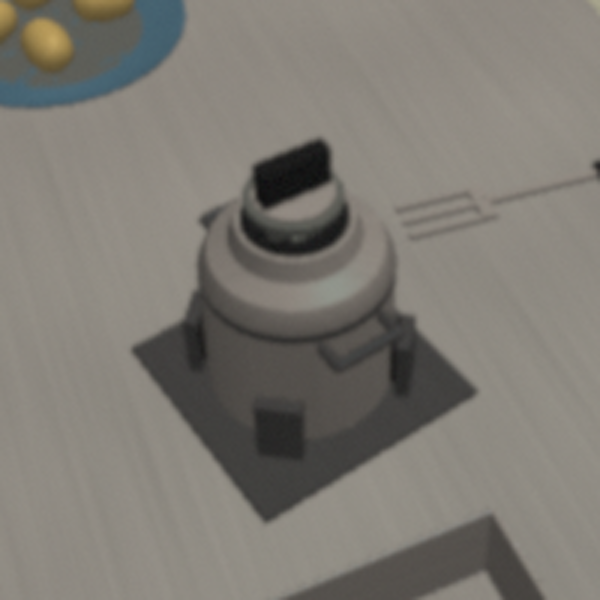

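View pics/t1.png

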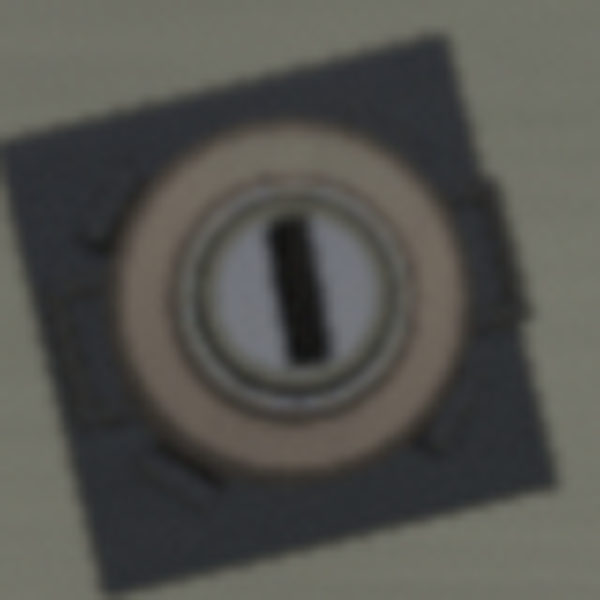

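View pics/top0.png

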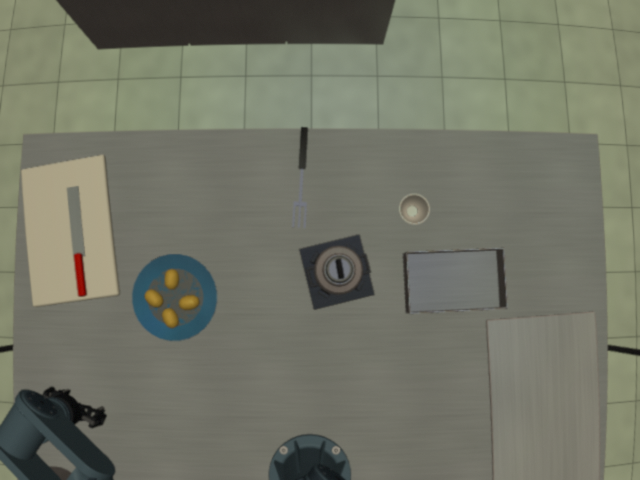

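```bash
cat > fit.py <<'E'
from h import *
from scipy.optimize import minimize
def mask(c,ctr,thr,half=26,S=6):
    x,y=[int(v) for v in ctr];g=cv2.cvtColor(c["frame"],cv2.COLOR_RGB2GRAY)[y-half:y+half,x-half:x+half]
    g=cv2.resize(g,None,fx=S,fy=S,interpolation=cv2.INTER_CUBIC)
    m=(g<thr).astype(np.uint8);n,l,st,ce=cv2.connectedComponentsWithStats(m)
    k=l[int(half*S),int(half*S)]
    return (l==k) if k else m*0,(x-half,y-half),S,st[k]
def corners(p):
    x,y,z,a=p;c,s=np.cos(a),np.sin(a)
    return [[x+c*u-s*v,y+s*u+c*v,z+w] for u in(-.024,.024) for v in(-.007,.007) for w in(0,-.03)]
def cost(p,V):
    t=0
    for c,m,o,S in V:
        h=np.array([proj(c,q) for q in corners(p)]);h=(h-o+.5)*S-.5
        k=np.zeros(m.shape,np.uint8);cv2.fillConvexPoly(k,cv2.convexHull((h*16).astype(np.int32)),1,shift=4)
        t+=np.sum(k!=m)/m.sum()
    return t
E
python3 - <<'E'
from fit import *
s=camera("side");t=camera("top")
a=mask(s,(298,258),38);b=mask(t,(340,268.5),60)
print(a[3],b[3])
for th in(25,32,45):print(th,mask(s,(298,258),th)[3],mask(t,(340,268.5),th+15)[3])
V=[(s,)+a[:3],(t,)+b[:3]]
for W in (V,V[:1],V[1:]):
    r=min((minimize(cost,[.548,-.075,z,.2],args=(W,),method="Nelder-Mead",options=dict(initial_simplex=np.array([.548,-.075,z,.2])+np.vstack([np.zeros(4),np.diag([.01,.01,.01,.15])]))) for z in(.19,.198,.206)),key=lambda r:r.fun)
    print(np.round(r.x,4),r.fun)
pl=[(a[1],a[0]),(b[1],b[0])]
cv2.imwrite("pics/m.png",np.hstack([a[0],b[0]]).astype(np.uint8)*255)
E
```

```text
[   80    95   145   125 11294] [ 130  100   49  121 3804]
25 [  83  116  139  101 7322] [ 134  105   42  113 2818]
32 [   81    98   143   121 10598] [ 133  104   44  115 3181]
45 [   78    93   148   128 11874] [ 130  100   49  121 3804]
[ 0.5496 -0.0718  0.1922  0.2305] 0.8361325733008808
[0.5927 0.0561 0.0731 0.0723] 0.14140251460952719
[ 0.5496 -0.0714  0.1913  0.2151] 0.28391167192429023
```

View pics/m.png

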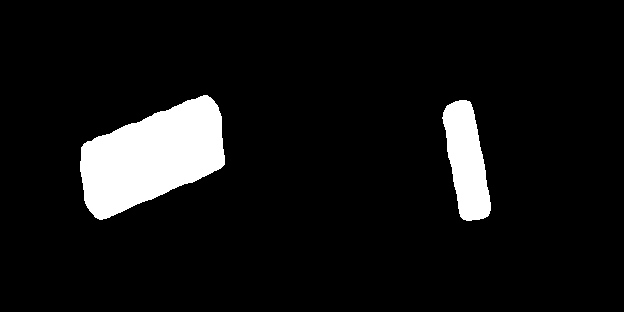

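Run:
```python
from fit import *
s=camera("side");t=camera("top")
a=mask(s,(298,258),38);b=mask(t,(340,268.5),60)
C=[]
for c,m in((s,a),(t,b)):
    yy,xx=np.nonzero(m[0]);uv=np.array([(xx.mean()+.5)/6-.5,(yy.mean()+.5)/6-.5])+m[1];C.append(ray(c,uv));print(uv,proj(c,[.5496,-.0714,.183]),c["mtx"][0][0])
P=tri(C);print("tri",P,[np.linalg.norm(np.cross(P-o,d)) for o,d in C])
V=[(s,)+a[:3],(t,)+b[:3]]
for i,v in enumerate(V):
    h=np.array([proj(v[0],q) for q in corners([P[0],P[1],P[2]+.012,.2])]);print(np.round((h-v[2]+.5)*6).tolist())
best=None
for al in np.arange(0,.45,.05):
    r=minimize(cost,[P[0],P[1],P[2]+.012,al],args=(V,),method="Nelder-Mead",options=dict(initial_simplex=np.array([P[0],P[1],P[2]+.012,al])+np.vstack([np.zeros(4),np.diag([.004,.004,.004,.1])])))
    if best is None or r.fun<best.fun:best=r
print(best.x,best.fun)
```

```text
[296.85739327 257.64957398] [296.67752688 257.1434131 ] 442.04796731555257
[339.29951881 268.35586177] [339.05184471 268.32082595] 580.0964061874553
tri [ 0.54960881 -0.07204306  0.18231755] [np.float64(6.477390537585374e-05), np.float64(6.477390537600196e-05)]
[[92.0, 171.0], [97.0, 246.0], [67.0, 144.0], [73.0, 219.0], [233.0, 109.0], [234.0, 184.0], [207.0, 83.0], [209.0, 158.0]]
[[186.0, 215.0], [182.0, 218.0], [151.0, 223.0], [148.0, 225.0], [161.0, 97.0], [158.0, 102.0], [127.0, 104.0], [124.0, 108.0]]
[ 0.54998338 -0.07158285  0.19194707  0.23088852] 0.8383252184450584
```

```bash
cat > to.py <<'E'
from h import *
import sys
def main(x,y,z,yaw):
    o=get_obs();r=rot(o);t=R.from_euler("z",yaw,degrees=True)*R.from_matrix(np.diag([1,-1,-1]))
    print("shift",np.round(r.inv().apply(np.array([x,y,z])-o["eef_pos"]),4),"turn",np.round((r.inv()*t).as_rotvec(),4))
if __name__=="__main__":main(*map(float,sys.argv[1:]))
E
cat > st.py <<'E'
from h import *
o=get_obs();x=rot(o).as_matrix()
print(round(o["time_s"],2),"p",np.round(o["eef_pos"],4),"yaw",round(np.degrees(np.arctan2(x[1,0],x[0,0])),2),"tilt",np.round(x[:2,2],4),"F",np.round(o["wrist_force"],2),"T",np.round(o["torque"],3),"op",round(o["opening"],3),"g",round(o["grasp_force"],1),"q6",round(o["q"][5],3))
E
python3 - <<'E'
from fit import *
t=camera("top");b=mask(t,(340,268.5),60);yy,xx=np.nonzero(b[0]);X=np.c_[xx,yy].astype(float);m=X.mean(0);w,v=np.linalg.eigh(np.cov((X-m).T));d=v[:,1]
def at(uv,z):
    o,r=ray(t,uv);return o+r*(z-o[2])/r[2]
f=lambda q:(q+.5)/6-.5+np.array(b[1])
A,B=at(f(m+55*d),.19),at(f(m-55*d),.19);print(A,B,np.degrees(np.arctan2(*(A-B)[1::-1])))
print("flange ctr",at(np.array([298,293])/7.5-.43+[300,230],.168),at(np.array([292,297])/7.5-.43+[300,230],.1))
h=np.array([[3,140],[445,37],[556,484],[108,592]])/7.5-.43+[300,230]
G=np.array([at(q,.006) for q in h]);print("holder ctr",G.mean(0),[np.degrees(np.arctan2(*(G[i]-G[j])[1::-1])) for i,j in((0,3),(1,2),(0,1))],np.linalg.norm(G[0]-G[1]))
E
python3 to.py .5497 -.072 .2554 12
```

```text
[ 0.52767579 -0.07528406  0.19      ] [ 0.57078712 -0.06799916  0.19      ] -170.40883424077015
flange ctr [ 0.54951169 -0.07269879  0.168     ] [ 0.55119301 -0.07382633  0.1       ]
holder ctr [ 0.54969804 -0.07314536  0.006     ] [np.float64(13.144657360883784), np.float64(13.556256785978901), np.float64(103.16920072447492)] 0.16443559728749718
shift [-0.5326 -0.421   0.0009] turn [ 1.0000e-04 -0.0000e+00  2.5204e+00]
```

```bash
python3 -m jog '[-0.2,-0.16,0,0,0,1,0, -0.5326,-0.421,0,0,0,2.562,0, -0.5326,-0.421,0,0,0,2.562,0, -0.5326,-0.421,0,0,0,2.562,0, -0.5326,-0.421,0,0,0,2.562,0, -0.5326,-0.421,0,0,0,2.562,0, -0.5326,-0.421,0,0,0,2.562,0, -0.5326,-0.421,0,0,0,2.562,0, -0.5326,-0.421,0,0,0,2.562,0, -0.5326,-0.421,0,0,0,2.562,0, -0.5326,-0.421,0,0,0,2.562,0, -0.5326,-0.421,0,0,0,2.562,0, -0.5326,-0.421,0,0,0,2.562,0, -0.5326,-0.421,0,0,0,2.562,0, -0.5326,-0.421,0,0,0,2.562,0, -0.5326,-0.421,0,0,0,2.562,0, -0.5326,-0.421,0,0,0,2.562,0, -0.5326,-0.421,0,0,0,2.562,0]'; python3 st.py; python3 to.py .5496 -.0722 .200 9.6
python3 -c "
from h import *
save(camera('side'),'a.png',4,(215,130,150,150))"
```

```text
time_s: 3.5
eef_pos: [0.5497, -0.072, 0.2563]
eef_rot: [0.0, 0.996, 0.084, 0.0]
wrist_force: [0.0, -0.3, -0.2]
opening: 0.997
grasp_force: 0.0
3.5 p [ 0.5497 -0.072   0.2563] yaw 9.66 tilt [ 0. -0.] F [ 0.03 -0.3  -0.18] T [ 0.053 -0.037  0.023] op 0.997 g 0.0 q6 1.058
shift [-0.0002  0.0002  0.0563] turn [ 0.    -0.     0.001]
```

View pics/a.png

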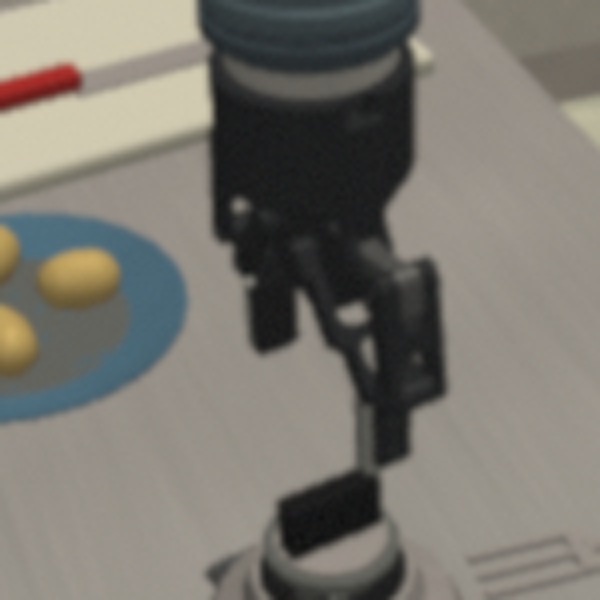

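The side view shows the open fingers standing on either side of the bar, at crop (330,500), and aligned with it. Descending and closing.

```bash
python3 -m jog '[0,0,0.03,0,0,0,0, 0,0,0.057,0,0,0,0, 0,0,0.057,0,0,0,0.6, 0,0,0.057,0,0,0,0.6, 0,0,0.057,0,0,0,0.7]'; python3 st.py
python3 -m jog '[0,0,0,0,0,0,0.85, 0,0,0,0,0,0,1, 0,0,0,0,0,0,1, 0,0,0,0,0,0,1, 0,0,0,0,0,0,1, 0,0,0,0,0,0,1]'; python3 st.py
python3 -m jog '[0,0,0.0005,0,0,0,1, 0,0,0.0005,0,0,0,1]' >/dev/null; python3 st.py
python3 -c "
from h import *
save(camera('side'),'b.png',4,(215,170,150,150))"
```

```text
time_s: 4.18
eef_pos: [0.5506, -0.0723, 0.2009]
eef_rot: [0.001, 0.996, 0.084, 0.001]
wrist_force: [-0.4, 0.5, 1.4]
opening: 0.375
grasp_force: 0.0
4.17 p [ 0.5506 -0.0723  0.2009] yaw 9.62 tilt [ 0.0024 -0.0009] F [-0.36  0.53  1.42] T [-0.04   0.048 -0.01 ] op 0.375 g 0.0 q6 1.059
time_s: 4.92
eef_pos: [0.5503, -0.0722, 0.2003]
eef_rot: [0.0, 0.996, 0.084, 0.001]
wrist_force: [-0.3, -0.3, 5.5]
opening: 0.148
grasp_force: 60.3
4.92 p [ 0.5503 -0.0722  0.2003] yaw 9.62 tilt [ 0.0017 -0.0006] F [-0.27 -0.31  5.52] T [ 0.031  0.101 -0.013] op 0.148 g 60.3 q6 1.059
5.17 p [ 0.5504 -0.0722  0.2002] yaw 9.62 tilt [ 0.0018 -0.0006] F [-1.66  1.37  8.41] T [ 0.113  0.267 -0.025] op 0.152 g 60.9 q6 1.059
```

View pics/b.png

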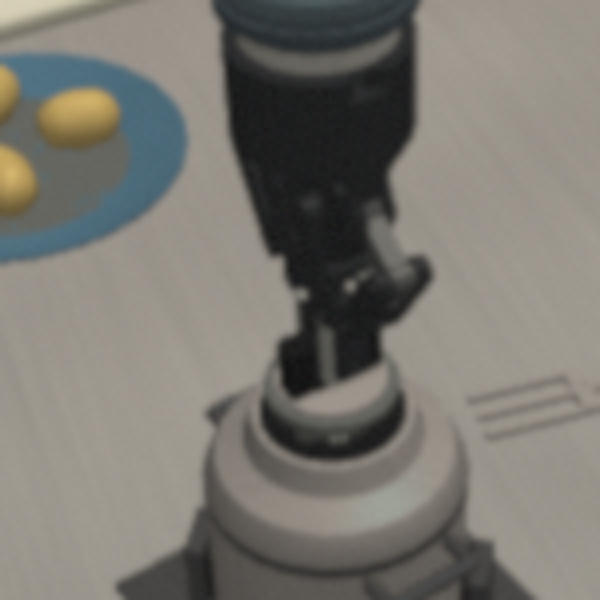

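Gripped on the bar (opening 0.15 is about 13 mm, as expected). Easing the push and backing off.

```bash
cat > ck.py <<'E'
import st,sys
sys.exit(0 if st.o["wrist_force"][2]>1.5 else 1)
E
python3 -m jog '[0,0,-0.0007,0,0,0,1, 0,0,-0.0007,0,0,0,1]'>/dev/null; python3 ck.py &&
python3 -m jog '[0,0,0,0,0,-0.03,1, 0,0,0,0,0,-0.07,1, 0,0,0,0,0,-0.07,1]'>/dev/null; python3 ck.py &&
python3 -m jog '[0,0,0,0,0,-0.03,1, 0,0,0,0,0,-0.07,1, 0,0,0,0,0,-0.07,1]'>/dev/null; python3 ck.py
```

```text
5.47 p [ 0.5503 -0.0722  0.2003] yaw 9.62 tilt [ 0.0016 -0.0006] F [-0.73 -0.39  6.95] T [0.001 0.06  0.012] op 0.152 g 60.3 q6 1.059
5.85 p [ 0.5503 -0.0723  0.2003] yaw 13.65 tilt [ 0.0017 -0.0006] F [0.41 0.1  5.75] T [ 0.06  -0.026  0.026] op 0.15 g 60.5 q6 0.988
6.22 p [ 0.5503 -0.0722  0.2003] yaw 17.66 tilt [ 0.0017 -0.0006] F [-0.33  0.32  5.46] T [-0.037  0.013  0.035] op 0.152 g 60.5 q6 0.918
```

```bash
python3 -m jog '[0,0,-0.0003,0,0,-0.03,1, 0,0,-0.0003,0,0,-0.06,1, 0,0,-0.0003,0,0,-0.06,1]'>/dev/null; python3 ck.py &&
python3 -m jog '[0,0,0,0,0,-0.02,1, 0,0,0,0,0,-0.044,1, 0,0,0,0,0,-0.044,1]'>/dev/null && python3 ck.py &&
python3 -m jog '[0,0,0,0,0,-0.02,1, 0,0,0,0,0,-0.044,1, 0,0,0,0,0,-0.044,1]'>/dev/null && python3 ck.py &&
python3 -m jog '[0,0,0,0,0,-0.02,1, 0,0,0,0,0,-0.044,1, 0,0,0,0,0,-0.044,1]'>/dev/null && python3 ck.py &&
python3 -m jog '[0,0,0,0,0,-0.02,1, 0,0,0,0,0,-0.044,1, 0,0,0,0,0,-0.044,1]'>/dev/null && python3 ck.py &&
python3 -m jog '[0,0,0,0,0,-0.02,1, 0,0,0,0,0,-0.044,1, 0,0,0,0,0,-0.044,1]'>/dev/null && python3 ck.py &&
python3 -m jog '[0,0,0,0,0,-0.02,1, 0,0,0,0,0,-0.044,1, 0,0,0,0,0,-0.044,1]'>/dev/null && python3 ck.py
```

```text
6.6 p [ 0.5501 -0.0722  0.2003] yaw 21.13 tilt [ 0.0011 -0.0004] F [0.35 0.51 5.65] T [ 0.004 -0.063 -0.038] op 0.145 g 60.4 q6 0.858
6.97 p [ 0.5501 -0.0722  0.2003] yaw 23.65 tilt [ 0.001  -0.0003] F [ 0.33 -0.03  5.93] T [ 0.014 -0.049  0.02 ] op 0.148 g 60.5 q6 0.814
7.35 p [ 0.5501 -0.0722  0.2003] yaw 26.17 tilt [ 0.001  -0.0004] F [ 0.39 -0.51  7.03] T [-0.     0.012 -0.032] op 0.147 g 60.5 q6 0.77
7.72 p [ 0.55   -0.0721  0.2003] yaw 28.69 tilt [ 0.0009 -0.0003] F [0.39 0.58 5.54] T [-0.052  0.016  0.047] op 0.145 g 60.5 q6 0.726
8.1 p [ 0.55   -0.0722  0.2003] yaw 31.21 tilt [ 0.0009 -0.0004] F [-0.14  0.    5.54] T [-0.008 -0.026 -0.027] op 0.149 g 60.5 q6 0.682
8.47 p [ 0.55   -0.0722  0.2003] yaw 33.73 tilt [ 0.0008 -0.0004] F [-0.16  0.7   6.15] T [ 0.029 -0.026 -0.042] op 0.152 g 60.5 q6 0.638
8.85 p [ 0.55   -0.0722  0.2003] yaw 36.26 tilt [ 0.0009 -0.0004] F [-0.18  0.02  5.78] T [-0.016  0.051 -0.018] op 0.147 g 60.5 q6 0.594
```

```bash
python3 -m jog '[0,0,-0.0003,0,0,-0.02,1, 0,0,-0.0003,0,0,-0.044,1, 0,0,-0.0003,0,0,-0.044,1]'>/dev/null; python3 ck.py &&
python3 -m jog '[0,0,0,0,0,-0.02,1, 0,0,0,0,0,-0.044,1, 0,0,0,0,0,-0.044,1]'>/dev/null && python3 ck.py &&
python3 -m jog '[0,0,0,0,0,-0.02,1, 0,0,0,0,0,-0.044,1, 0,0,0,0,0,-0.044,1]'>/dev/null && python3 ck.py &&
python3 -m jog '[0,0,0,0,0,-0.02,1, 0,0,0,0,0,-0.044,1, 0,0,0,0,0,-0.044,1]'>/dev/null && python3 ck.py &&
python3 -m jog '[0,0,0,0,0,-0.02,1, 0,0,0,0,0,-0.044,1, 0,0,0,0,0,-0.044,1]'>/dev/null && python3 ck.py &&
python3 -m jog '[0,0,0,0,0,-0.02,1, 0,0,0,0,0,-0.044,1, 0,0,0,0,0,-0.044,1]'>/dev/null && python3 ck.py &&
python3 -m jog '[0,0,0,0,0,-0.02,1, 0,0,0,0,0,-0.044,1, 0,0,0,0,0,-0.044,1]'>/dev/null && python3 ck.py &&
python3 -m jog '[0,0,0,0,0,-0.02,1, 0,0,0,0,0,-0.044,1, 0,0,0,0,0,-0.044,1]'>/dev/null && python3 ck.py &&
python3 -m jog '[0,0,0,0,0,-0.02,1, 0,0,0,0,0,-0.044,1, 0,0,0,0,0,-0.044,1]'>/dev/null && python3 ck.py &&
python3 -m jog '[0,0,0,0,0,-0.02,1, 0,0,0,0,0,-0.044,1, 0,0,0,0,0,-0.044,1]'>/dev/null && python3 ck.py
```

```text
9.22 p [ 0.5499 -0.0721  0.2003] yaw 38.79 tilt [ 0.0004 -0.0002] F [-0.47 -0.38  5.6 ] T [-0.046  0.021 -0.047] op 0.152 g 60.4 q6 0.549
9.6 p [ 0.5498 -0.0721  0.2003] yaw 41.31 tilt [ 0.0003 -0.0002] F [0.16 0.05 5.53] T [-0.046  0.03   0.039] op 0.15 g 60.4 q6 0.505
9.97 p [ 0.5498 -0.0721  0.2003] yaw 43.83 tilt [ 0.0003 -0.0002] F [ 0.1  -0.6   6.37] T [-0.062  0.034 -0.042] op 0.146 g 60.4 q6 0.461
10.35 p [ 0.5498 -0.0721  0.2003] yaw 46.36 tilt [ 0.0003 -0.0002] F [-1.34 -0.34  5.94] T [-0.044  0.057 -0.082] op 0.154 g 60.4 q6 0.417
10.72 p [ 0.5498 -0.0721  0.2003] yaw 48.88 tilt [ 0.0002 -0.0002] F [0.46 0.52 5.91] T [-0.009  0.111 -0.059] op 0.151 g 60.4 q6 0.373
11.1 p [ 0.5497 -0.0721  0.2003] yaw 51.4 tilt [ 0.0001 -0.0002] F [-0.7  -0.57  5.88] T [-0.061  0.071 -0.028] op 0.149 g 60.4 q6 0.329
11.47 p [ 0.5498 -0.0721  0.2003] yaw 53.92 tilt [ 0.0001 -0.0002] F [-0.11  0.2   5.32] T [-0.052  0.107 -0.019] op 0.15 g 60.4 q6 0.285
11.85 p [ 0.5497 -0.0721  0.2003] yaw 56.44 tilt [ 0.0001 -0.0003] F [-1.42  0.47  5.53] T [-0.076  0.13  -0.031] op 0.152 g 60.4 q6 0.241
12.22 p [ 0.5498 -0.0722  0.2003] yaw 58.96 tilt [ 0.0001 -0.0003] F [-0.72 -0.83  6.33] T [-0.082  0.076 -0.047] op 0.148 g 60.4 q6 0.197
12.6 p [ 0.5497 -0.0722  0.2003] yaw 61.48 tilt [ 0.0001 -0.0003] F [-0.58 -1.31  5.68] T [-0.044  0.084 -0.025] op 0.147 g 60.4 q6 0.153
```

```bash
python3 -m jog '[0,0,-0.0002,0,0,-0.02,1, 0,0,-0.0002,0,0,-0.044,1, 0,0,-0.0002,0,0,-0.044,1]'>/dev/null; python3 ck.py &&
python3 -m jog '[0,0,0,0,0,-0.02,1, 0,0,0,0,0,-0.044,1, 0,0,0,0,0,-0.044,1]'>/dev/null && python3 ck.py &&
python3 -m jog '[0,0,0,0,0,-0.02,1, 0,0,0,0,0,-0.044,1, 0,0,0,0,0,-0.044,1]'>/dev/null && python3 ck.py &&
python3 -m jog '[0,0,0,0,0,-0.02,1, 0,0,0,0,0,-0.044,1, 0,0,0,0,0,-0.044,1]'>/dev/null && python3 ck.py &&
python3 -m jog '[0,0,0,0,0,-0.02,1, 0,0,0,0,0,-0.044,1, 0,0,0,0,0,-0.044,1]'>/dev/null && python3 ck.py &&
python3 -m jog '[0,0,0,0,0,-0.02,1, 0,0,0,0,0,-0.044,1, 0,0,0,0,0,-0.044,1]'>/dev/null && python3 ck.py
```

```text
12.97 p [ 0.5497 -0.0721  0.2003] yaw 64.01 tilt [-0.0001 -0.0002] F [-0.16 -0.27  4.73] T [-0.093  0.123 -0.033] op 0.148 g 60.3 q6 0.109
13.35 p [ 0.5497 -0.0721  0.2003] yaw 66.53 tilt [-0.0001 -0.0002] F [-0.69 -0.25  4.47] T [-0.035  0.052 -0.025] op 0.148 g 60.3 q6 0.065
13.72 p [ 0.5497 -0.0721  0.2004] yaw 69.06 tilt [-0.0001 -0.0001] F [-0.13 -0.23  5.43] T [-0.066  0.143 -0.016] op 0.149 g 60.4 q6 0.021
14.1 p [ 0.5497 -0.0721  0.2004] yaw 71.57 tilt [-0.0001 -0.0001] F [ 0.09 -0.51  6.12] T [-0.05   0.104 -0.014] op 0.151 g 60.4 q6 -0.023
14.47 p [ 0.5497 -0.0721  0.2004] yaw 74.09 tilt [-0.0001 -0.0001] F [-1.91 -0.18  5.48] T [-0.032  0.125 -0.069] op 0.15 g 60.4 q6 -0.067
14.85 p [ 0.5496 -0.0722  0.2004] yaw 76.61 tilt [-0.0002 -0.0003] F [-0.85 -0.55  5.75] T [-0.079  0.145 -0.024] op 0.148 g 60.4 q6 -0.111
```

```bash
python3 -m jog '[0,0,0,0,0,-0.02,1, 0,0,0,0,0,-0.044,1, 0,0,0,0,0,-0.044,1]'>/dev/null; python3 ck.py &&
python3 -m jog '[0,0,0,0,0,-0.02,1, 0,0,0,0,0,-0.044,1, 0,0,0,0,0,-0.044,1]'>/dev/null && python3 ck.py &&
python3 -m jog '[0,0,0,0,0,-0.02,1, 0,0,0,0,0,-0.044,1, 0,0,0,0,0,-0.044,1]'>/dev/null && python3 ck.py &&
python3 -m jog '[0,0,0,0,0,-0.02,1, 0,0,0,0,0,-0.044,1, 0,0,0,0,0,-0.044,1]'>/dev/null && python3 ck.py &&
python3 -m jog '[0,0,0,0,0,-0.02,1, 0,0,0,0,0,-0.044,1, 0,0,0,0,0,-0.044,1]'>/dev/null && python3 ck.py &&
python3 -m jog '[0,0,0,0,0,-0.02,1, 0,0,0,0,0,-0.044,1, 0,0,0,0,0,-0.044,1]'>/dev/null && python3 ck.py
```

```text
15.22 p [ 0.5495 -0.0724  0.2004] yaw 79.13 tilt [-0.0006 -0.0006] F [-2.3  -0.79  6.37] T [-0.315  0.311 -0.074] op 0.148 g 60.5 q6 -0.155
15.6 p [ 0.5494 -0.072   0.1998] yaw 81.61 tilt [-0.0008  0.0002] F [-0.24 -1.14  2.65] T [-0.121  0.051  0.046] op 0.147 g 59.9 q6 -0.198
15.97 p [ 0.5493 -0.0718  0.1996] yaw 84.13 tilt [-0.0012  0.0006] F [-0.74  0.43 -1.34] T [-0.005  0.032  0.012] op 0.153 g 59.4 q6 -0.242
```

```bash
python3 -m jog '[0,0,0.002,0,0,0,1, 0,0,0.003,0,0,0,1, 0,0,0.003,0,0,0,1]'>/dev/null; python3 st.py
python3 -m jog '[0,0,0.001,0,0,0,1, 0,0,0.0015,0,0,0,1, 0,0,0.0015,0,0,0,1]'>/dev/null; python3 st.py
```

```text
16.35 p [ 0.5495 -0.072   0.197 ] yaw 84.1 tilt [-0.0006  0.0002] F [-0.51  0.18 -1.26] T [-0.007  0.07  -0.023] op 0.15 g 59.4 q6 -0.241
16.73 p [ 0.5498 -0.072   0.1958] yaw 84.1 tilt [ 0.0002 -0.    ] F [ 0.78  0.12 -1.54] T [-0.005  0.036 -0.002] op 0.146 g 59.4 q6 -0.241
```

```bash
python3 -m jog '[0,0,0.001,0,0,0,1, 0,0,0.001,0,0,0,1]'>/dev/null; python3 st.py
python3 -m jog '[0,0,0.0006,0,0,0,1, 0,0,0.0006,0,0,0,1]'>/dev/null; python3 ck.py ||
python3 -m jog '[0,0,0.0006,0,0,0,1, 0,0,0.0006,0,0,0,1]'>/dev/null; python3 ck.py || { 
python3 -m jog '[0,0,0.0005,0,0,0,1, 0,0,0.0005,0,0,0,1]'>/dev/null; python3 st.py; }
```

```text
16.98 p [ 0.5498 -0.072   0.1952] yaw 84.1 tilt [0.0003 0.    ] F [-1.52  1.5   1.  ] T [ 0.223  0.271 -0.032] op 0.149 g 60.0 q6 -0.241
17.23 p [ 0.5499 -0.0719  0.195 ] yaw 84.11 tilt [ 0.0005 -0.0001] F [-2.73  1.54  6.02] T [ 0.36   0.592 -0.001] op 0.147 g 60.5 q6 -0.241
17.23 p [ 0.5499 -0.0719  0.195 ] yaw 84.11 tilt [ 0.0005 -0.0001] F [-2.73  1.54  6.02] T [ 0.36   0.592 -0.001] op 0.147 g 60.5 q6 -0.241
```

```bash
python3 -m jog '[0,0,0,0,0,0.017,1, 0,0,0,0,0,0.017,1]'>/dev/null; python3 st.py
python3 -m jog '[0,0,0,0,0,0.017,1, 0,0,0,0,0,0.017,1]'>/dev/null; python3 st.py
python3 -m jog '[0,0,0,0,0,0.017,1, 0,0,0,0,0,0.017,1]'>/dev/null; python3 st.py
```

```text
17.48 p [ 0.55  -0.072  0.195] yaw 83.13 tilt [ 0.001  -0.0002] F [-3.14  1.79  5.52] T [0.295 0.479 0.003] op 0.152 g 60.4 q6 -0.224
17.73 p [ 0.5501 -0.0719  0.1949] yaw 82.15 tilt [0.0011 0.    ] F [-1.02  2.97  5.69] T [0.435 0.37  0.018] op 0.147 g 60.4 q6 -0.207
17.98 p [ 0.5502 -0.0718  0.1948] yaw 81.18 tilt [0.0012 0.0002] F [-0.8   2.21  6.55] T [ 0.497  0.207 -0.009] op 0.147 g 60.4 q6 -0.19
```

```bash
cat > ck2.py <<'E'
import st,sys,numpy as np
f=st.o["wrist_force"]
sys.exit(0 if 1<f[2]<9 and np.hypot(f[0],f[1])<6 and abs(st.o["torque"][2])<.15 else 1)
E
python3 -m jog '[0,0,0,0,0,0.03,1, 0,0,0.0002,0,0,0.07,1, 0,0,0.0002,0,0,0.07,1]'>/dev/null; python3 ck2.py &&
python3 -m jog '[0,0,0.0001,0,0,0.035,1, 0,0,0.0002,0,0,0.07,1, 0,0,0.0002,0,0,0.07,1]'>/dev/null; python3 ck2.py &&
python3 -m jog '[0,0,0.0001,0,0,0.035,1, 0,0,0.0002,0,0,0.07,1, 0,0,0.0002,0,0,0.07,1]'>/dev/null; python3 ck2.py &&
python3 -m jog '[0,0,0.0001,0,0,0.035,1, 0,0,0.0002,0,0,0.07,1, 0,0,0.0002,0,0,0.07,1]'>/dev/null; python3 ck2.py
```

```text
18.35 p [ 0.5503 -0.0717  0.1946] yaw 77.11 tilt [0.0015 0.0004] F [-0.69  3.52  6.33] T [0.675 0.079 0.003] op 0.153 g 60.4 q6 -0.119
18.73 p [ 0.5503 -0.0718  0.1944] yaw 73.11 tilt [0.0017 0.0002] F [-0.9   3.88  6.64] T [0.612 0.052 0.056] op 0.148 g 60.4 q6 -0.049
19.1 p [ 0.5503 -0.072   0.1942] yaw 69.09 tilt [ 0.0017 -0.0001] F [-0.3   3.26  4.78] T [ 0.404 -0.046  0.01 ] op 0.149 g 60.3 q6 0.021
19.48 p [ 0.5504 -0.072   0.194 ] yaw 65.08 tilt [ 0.002  -0.0002] F [0.53 2.24 4.86] T [ 0.42  -0.067 -0.026] op 0.149 g 60.3 q6 0.091
```

```bash
python3 -m jog '[0,0,0.0002,0,0,0.05,1, 0,0,0.0003,0,0,0.1,1, 0,0,0.0004,0,0,0.14,1, 0,0,0.0004,0,0,0.14,1]'>/dev/null; python3 ck2.py &&
python3 -m jog '[0,0,0.0002,0,0,0.05,1, 0,0,0.0003,0,0,0.1,1, 0,0,0.0004,0,0,0.14,1, 0,0,0.0004,0,0,0.14,1]'>/dev/null; python3 ck2.py &&
python3 -m jog '[0,0,0.0002,0,0,0.05,1, 0,0,0.0003,0,0,0.1,1, 0,0,0.0004,0,0,0.14,1, 0,0,0.0004,0,0,0.14,1]'>/dev/null; python3 ck2.py &&
python3 -m jog '[0,0,0.0002,0,0,0.05,1, 0,0,0.0003,0,0,0.1,1, 0,0,0.0004,0,0,0.14,1, 0,0,0.0004,0,0,0.14,1]'>/dev/null; python3 ck2.py
```

```text
19.98 p [ 0.5505 -0.0723  0.1936] yaw 57.1 tilt [ 0.0021 -0.0006] F [2.18 2.08 5.64] T [ 0.201 -0.254 -0.018] op 0.151 g 60.3 q6 0.23
20.48 p [ 0.5505 -0.0725  0.1932] yaw 49.09 tilt [ 0.0021 -0.0011] F [0.96 0.93 4.79] T [ 0.097 -0.161 -0.062] op 0.149 g 60.3 q6 0.369
20.98 p [ 0.5504 -0.0728  0.1928] yaw 41.07 tilt [ 0.0018 -0.0015] F [ 0.8  -0.64  5.37] T [-0.125 -0.163 -0.018] op 0.15 g 60.3 q6 0.509
21.48 p [ 0.5503 -0.0729  0.1924] yaw 33.06 tilt [ 0.0016 -0.0017] F [ 1.11 -1.88  4.03] T [-0.267 -0.1   -0.031] op 0.148 g 60.3 q6 0.649
```

```bash
python3 -m jog '[0,0,0.0002,0,0,0.05,1, 0,0,0.0003,0,0,0.1,1, 0,0,0.0004,0,0,0.14,1, 0,0,0.0004,0,0,0.14,1]'>/dev/null; python3 ck2.py &&
python3 -m jog '[0,0,0.0002,0,0,0.05,1, 0,0,0.0003,0,0,0.1,1, 0,0,0.0004,0,0,0.14,1, 0,0,0.0004,0,0,0.14,1]'>/dev/null; python3 ck2.py &&
python3 -m jog '[0,0,0.0002,0,0,0.05,1, 0,0,0.0003,0,0,0.1,1, 0,0,0.0004,0,0,0.14,1, 0,0,0.0004,0,0,0.14,1]'>/dev/null; python3 ck2.py &&
python3 -m jog '[0,0,0.0002,0,0,0.05,1, 0,0,0.0003,0,0,0.1,1, 0,0,0.0004,0,0,0.14,1, 0,0,0.0004,0,0,0.14,1]'>/dev/null; python3 ck2.py &&
python3 -m jog '[0,0,0.0002,0,0,0.05,1, 0,0,0.0003,0,0,0.1,1, 0,0,0.0004,0,0,0.14,1, 0,0,0.0004,0,0,0.14,1]'>/dev/null; python3 ck2.py &&
python3 -m jog '[0,0,0.0002,0,0,0.05,1, 0,0,0.0003,0,0,0.1,1, 0,0,0.0004,0,0,0.14,1, 0,0,0.0004,0,0,0.14,1]'>/dev/null; python3 ck2.py
```

```text
21.98 p [ 0.5502 -0.073   0.192 ] yaw 25.04 tilt [ 0.0012 -0.0019] F [ 0.43 -1.47  5.73] T [-0.32   0.029 -0.01 ] op 0.148 g 60.4 q6 0.789
22.48 p [ 0.5501 -0.0728  0.1916] yaw 17.02 tilt [ 0.0011 -0.0014] F [ 1.12 -0.51  5.76] T [-0.159  0.042 -0.127] op 0.151 g 60.5 q6 0.929
22.98 p [ 0.5501 -0.0727  0.1911] yaw 9.0 tilt [ 0.0009 -0.0013] F [-0.72 -1.2   6.4 ] T [-0.125  0.163 -0.088] op 0.149 g 60.4 q6 1.069
23.48 p [ 0.5501 -0.0725  0.1908] yaw 0.98 tilt [ 0.001  -0.0008] F [-0.47 -0.47  6.56] T [ 0.023  0.113 -0.037] op 0.149 g 60.5 q6 1.209
23.98 p [ 0.5501 -0.0724  0.1904] yaw -7.04 tilt [ 0.001  -0.0007] F [0.08 0.94 6.76] T [ 0.105  0.085 -0.042] op 0.15 g 60.5 q6 1.349
24.48 p [ 0.5501 -0.0722  0.1899] yaw -15.06 tilt [ 0.0011 -0.0003] F [0.16 0.73 5.68] T [0.29  0.027 0.024] op 0.148 g 60.5 q6 1.489
```

```bash
python3 -m jog '[0,0,0.0001,0,0,0.04,1, 0,0,0.0002,0,0,0.07,1, 0,0,0.0002,0,0,0.07,1]'>/dev/null; python3 ck2.py &&
python3 -m jog '[0,0,0.0001,0,0,0.04,1, 0,0,0.0002,0,0,0.07,1, 0,0,0.0002,0,0,0.07,1]'>/dev/null; python3 ck2.py &&
python3 -m jog '[0,0,0.0001,0,0,0.04,1, 0,0,0.0002,0,0,0.07,1, 0,0,0.0002,0,0,0.07,1]'>/dev/null; python3 ck2.py &&
python3 -m jog '[0,0,0.0001,0,0,0.04,1, 0,0,0.0002,0,0,0.07,1, 0,0,0.0002,0,0,0.07,1]'>/dev/null; python3 ck2.py &&
python3 -m jog '[0,0,0.0001,0,0,0.04,1, 0,0,0.0002,0,0,0.07,1, 0,0,0.0002,0,0,0.07,1]'>/dev/null; python3 ck2.py &&
python3 -m jog '[0,0,0.0001,0,0,0.04,1, 0,0,0.0002,0,0,0.07,1, 0,0,0.0002,0,0,0.07,1]'>/dev/null; python3 ck2.py
```

```text
24.85 p [ 0.5501 -0.0722  0.1898] yaw -19.06 tilt [ 0.001  -0.0004] F [-0.14  1.08  6.52] T [0.303 0.071 0.013] op 0.151 g 60.5 q6 1.559
25.23 p [ 0.55   -0.0722  0.1896] yaw -23.07 tilt [ 0.0009 -0.0005] F [-0.09  0.55  6.43] T [0.183 0.121 0.008] op 0.148 g 60.6 q6 1.629
25.6 p [ 0.55   -0.0723  0.1893] yaw -27.08 tilt [ 0.0008 -0.0007] F [-0.74  0.26  6.98] T [0.128 0.127 0.023] op 0.149 g 60.5 q6 1.699
25.98 p [ 0.5499 -0.0724  0.1892] yaw -31.09 tilt [ 0.0005 -0.0008] F [-0.76 -0.21  5.77] T [ 0.098  0.175 -0.028] op 0.152 g 60.6 q6 1.769
26.35 p [ 0.5499 -0.0725  0.189 ] yaw -35.1 tilt [ 0.0004 -0.0009] F [-1.48 -0.23  6.93] T [0.05  0.162 0.037] op 0.149 g 60.6 q6 1.839
26.73 p [ 0.5499 -0.0725  0.1887] yaw -39.11 tilt [ 0.0005 -0.001 ] F [-1.72 -0.43  7.08] T [ 0.03   0.198 -0.009] op 0.147 g 60.6 q6 1.909
```

```bash
python3 -m jog '[0,0,0,0,0,0.03,1, 0,0,0.0001,0,0,0.06,1, 0,0,0.0001,0,0,0.06,1]'>/dev/null; python3 ck2.py &&
python3 -m jog '[0,0,0.0001,0,0,0.03,1, 0,0,0.0001,0,0,0.06,1, 0,0,0.0001,0,0,0.06,1]'>/dev/null; python3 ck2.py &&
python3 -m jog '[0,0,0.0001,0,0,0.03,1, 0,0,0.0002,0,0,0.06,1, 0,0,0.0002,0,0,0.06,1]'>/dev/null; python3 ck2.py &&
python3 -m jog '[0,0,0.0001,0,0,0.03,1, 0,0,0.0001,0,0,0.06,1, 0,0,0.0001,0,0,0.06,1]'>/dev/null; python3 ck2.py
```

```text
27.1 p [ 0.55   -0.0726  0.1887] yaw -42.55 tilt [ 0.0007 -0.0011] F [-1.18 -0.63  8.68] T [0.008 0.196 0.008] op 0.15 g 60.6 q6 1.969
27.48 p [ 0.55   -0.0727  0.1888] yaw -45.98 tilt [ 0.001  -0.0013] F [-0.81 -0.23  7.6 ] T [-0.023  0.168  0.029] op 0.149 g 60.7 q6 2.029
27.85 p [ 0.5501 -0.0728  0.1888] yaw -49.42 tilt [ 0.0011 -0.0016] F [-1.46 -0.22  7.99] T [-0.091  0.291  0.015] op 0.152 g 60.8 q6 2.089
28.23 p [ 0.5501 -0.0728  0.1887] yaw -52.86 tilt [ 0.0011 -0.0017] F [-1.47 -0.6   8.86] T [-0.037  0.445  0.067] op 0.149 g 60.9 q6 2.149
```

```bash
cat > ck3.py <<'E'
import st,sys
sys.exit(0 if st.o["torque"][2]<.17 else 1)
E
python3 -m jog '[0,0,-0.0003,0,0,0.02,1, 0,0,-0.0005,0,0,0.035,1, 0,0,-0.0005,0,0,0.035,1]'>/dev/null; python3 ck3.py &&
python3 -m jog '[0,0,0,0,0,0.015,1, 0,0,0,0,0,0.026,1, 0,0,0,0,0,0.026,1]'>/dev/null; python3 ck3.py &&
python3 -m jog '[0,0,0,0,0,0.015,1, 0,0,0,0,0,0.026,1, 0,0,0,0,0,0.026,1]'>/dev/null; python3 ck3.py &&
python3 -m jog '[0,0,0,0,0,0.015,1, 0,0,0,0,0,0.026,1, 0,0,0,0,0,0.026,1]'>/dev/null; python3 ck3.py &&
python3 -m jog '[0,0,0,0,0,0.015,1, 0,0,0,0,0,0.026,1, 0,0,0,0,0,0.026,1]'>/dev/null; python3 ck3.py
```

```text
28.6 p [ 0.5499 -0.0728  0.1887] yaw -54.86 tilt [ 0.0007 -0.0015] F [-0.52 -1.4   5.47] T [-0.17   0.139  0.029] op 0.151 g 60.5 q6 2.184
28.98 p [ 0.5499 -0.0728  0.1888] yaw -56.34 tilt [ 0.0005 -0.0015] F [-0.63 -0.78  6.39] T [-0.164  0.171  0.092] op 0.153 g 60.5 q6 2.21
29.35 p [ 0.5498 -0.0728  0.1888] yaw -57.83 tilt [ 0.0004 -0.0016] F [-1.4  -1.16  6.35] T [-0.192  0.278  0.093] op 0.145 g 60.6 q6 2.236
29.73 p [ 0.5498 -0.0729  0.1888] yaw -59.32 tilt [ 0.0004 -0.0016] F [-2.28 -1.89  6.19] T [-0.25   0.286  0.082] op 0.151 g 60.6 q6 2.262
30.1 p [ 0.5498 -0.0729  0.1888] yaw -60.81 tilt [ 0.0004 -0.0017] F [-2.16 -1.19  6.89] T [-0.258  0.253  0.081] op 0.149 g 60.6 q6 2.288
```

```bash
python3 -m jog '[0,0,0,0,0,0.015,1, 0,0,0,0,0,0.026,1, 0,0,0,0,0,0.026,1]'>/dev/null; python3 ck3.py &&
python3 -m jog '[0,0,0,0,0,0.015,1, 0,0,0,0,0,0.026,1, 0,0,0,0,0,0.026,1]'>/dev/null; python3 ck3.py &&
python3 -m jog '[0,0,0,0,0,0.015,1, 0,0,0,0,0,0.026,1, 0,0,0,0,0,0.026,1]'>/dev/null; python3 ck3.py &&
python3 -m jog '[0,0,0,0,0,0.015,1, 0,0,0,0,0,0.026,1, 0,0,0,0,0,0.026,1]'>/dev/null; python3 ck3.py &&
python3 -m jog '[0,0,0,0,0,0.015,1, 0,0,0,0,0,0.026,1, 0,0,0,0,0,0.026,1]'>/dev/null; python3 ck3.py
```

```text
30.48 p [ 0.5499 -0.073   0.1888] yaw -62.29 tilt [ 0.0004 -0.0019] F [-1.15 -1.78  6.38] T [-0.295  0.271  0.185] op 0.148 g 60.6 q6 2.313
30.48 p [ 0.5499 -0.073   0.1888] yaw -62.29 tilt [ 0.0004 -0.0019] F [-1.15 -1.78  6.38] T [-0.295  0.271  0.185] op 0.148 g 60.6 q6 2.313
30.48 p [ 0.5499 -0.073   0.1888] yaw -62.29 tilt [ 0.0004 -0.0019] F [-1.15 -1.78  6.38] T [-0.295  0.271  0.185] op 0.148 g 60.6 q6 2.313
30.48 p [ 0.5499 -0.073   0.1888] yaw -62.29 tilt [ 0.0004 -0.0019] F [-1.15 -1.78  6.38] T [-0.295  0.271  0.185] op 0.148 g 60.6 q6 2.313
30.48 p [ 0.5499 -0.073   0.1888] yaw -62.29 tilt [ 0.0004 -0.0019] F [-1.15 -1.78  6.38] T [-0.295  0.271  0.185] op 0.148 g 60.6 q6 2.313
```

```bash
sed -i 's/\.17/.26/' ck3.py
python3 -m jog '[0,0,0,0,0,0.01,1, 0,0,0,0,0,0.01,1]'>/dev/null; python3 ck3.py &&
python3 -m jog '[0,0,0,0,0,0.01,1, 0,0,0,0,0,0.01,1]'>/dev/null; python3 ck3.py &&
python3 -m jog '[0,0,0,0,0,0.01,1, 0,0,0,0,0,0.01,1]'>/dev/null; python3 ck3.py &&
python3 -m jog '[0,0,0,0,0,0.01,1, 0,0,0,0,0,0.01,1]'>/dev/null; python3 ck3.py
```

```text
30.73 p [ 0.5499 -0.073   0.1888] yaw -62.85 tilt [ 0.0004 -0.0019] F [-1.6  -1.84  6.14] T [-0.257  0.199  0.247] op 0.149 g 60.6 q6 2.323
30.98 p [ 0.5499 -0.073   0.1888] yaw -63.42 tilt [ 0.0004 -0.002 ] F [-3.21 -2.35  6.  ] T [-0.245  0.301  0.28 ] op 0.153 g 60.6 q6 2.333
30.98 p [ 0.5499 -0.073   0.1888] yaw -63.42 tilt [ 0.0004 -0.002 ] F [-3.21 -2.35  6.  ] T [-0.245  0.301  0.28 ] op 0.153 g 60.6 q6 2.333
30.98 p [ 0.5499 -0.073   0.1888] yaw -63.42 tilt [ 0.0004 -0.002 ] F [-3.21 -2.35  6.  ] T [-0.245  0.301  0.28 ] op 0.153 g 60.6 q6 2.333
```

```bash
python3 -m jog '[0,0,0,0,0,0.005,1, 0,0,0,0,0,0.005,1]'>/dev/null; python3 st.py
python3 -m jog '[0,0,-0.0005,0,0,0.005,1, 0,0,-0.0005,0,0,0,0.8, 0,0,-0.0005,0,0,0,0.6, 0,0,-0.0005,0,0,0,0.5, 0,0,-0.0005,0,0,0,0.5]'>/dev/null; python3 st.py
```

```text
31.23 p [ 0.5498 -0.073   0.1887] yaw -63.7 tilt [ 0.0003 -0.002 ] F [-1.72 -3.16  6.88] T [-0.324  0.217  0.312] op 0.146 g 60.6 q6 2.338
31.85 p [ 0.5496 -0.0719  0.1885] yaw -63.77 tilt [-0.0003  0.0002] F [0.36 0.16 0.  ] T [ 0.012  0.029 -0.061] op 0.499 g 0.0 q6 2.34
```

```bash
python3 -m jog '[0,0,-0.02,0,0,0,0.5, 0,0,-0.06,0,0,0,0.5, 0,0,-0.12,0,0,0,0.5, 0.0,0,-0.15,0,0,0,0.5, 0,0,-0.15,0,0,0,0.5, 0,0,-0.15,0,0,0,0.5, 0,0,-0.15,0,0,0,0.5]'; python3 st.py
python3 -c "
from h import *
c=camera('side');save(c,'c.png',5,(235,210,120,120))
for k in('stopper','jar'):print(k,spot_in(c,k)[:1])"
```

```text
time_s: 32.72
eef_pos: [0.549, -0.0718, 0.3367]
eef_rot: [0.0, 0.849, -0.528, -0.002]
wrist_force: [-0.1, -0.2, -0.1]
opening: 0.496
grasp_force: 0.0
32.73 p [ 0.549  -0.0718  0.3367] yaw -63.78 tilt [-0.0032  0.0012] F [-0.07 -0.21 -0.12] T [-0.019 -0.026  0.043] op 0.496 g 0.0 q6 2.34
stopper [{'xyz': [0.5432, -0.0767, 0.1587], 'confidence': 0.56}]
jar [{'xyz': [0.5294, -0.1216, 0.0522], 'confidence': 0.71}]
```

View pics/c.png

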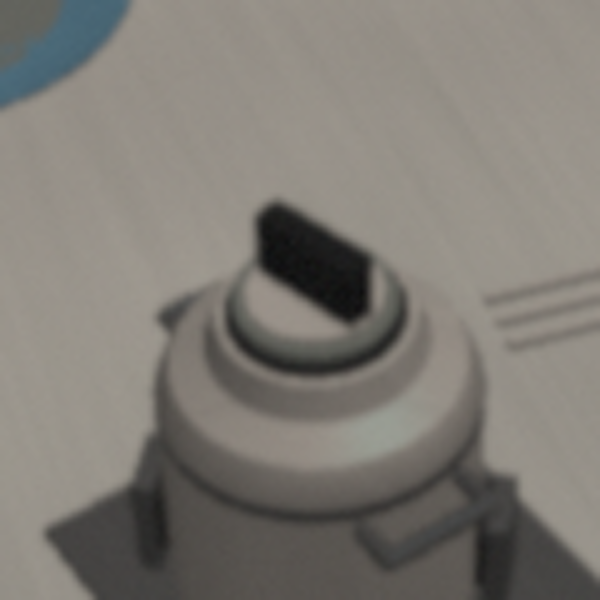

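The crop shows the flange level and down on the black collar at about (315,350), with no gap. The stopper is 11 mm lower than before and the gripper is clear.

```bash
python3 -c "
from bench import hand_in
print(hand_in())"
```

```text
the job is handed in; nothing more can be done
None
```

The job is handed in: I backed the stopper off about 75° until it dropped into the thread start, ran it in until the flange was home, snugged it to about 0.31 N m, and let go at about 33 s without touching anything else on the worktop.

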